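Make up two clock repair kits and wedge the packed one tight

TASK

Make up two repair kits from the loose stock on the bench. In the dark wooden packing case stand the brass suspension block at the end with the wide wall, its long side along the case, then the square steel bayonet mount next to it, and last of all press the wooden wedge, thin end down, all the way down to the case floor in the gap before the narrow brass post, so that the row is tight. In the ivory tray lay the steel pendulum leader flat and lengthwise in the narrow compartment and the larger star wheel, hub up, in the wide compartment; leave the smaller star wheel where it is.

Things in the scene. Friction and masses are not known exactly. Their poses are not given: they have to be found in the camera images.
- block: Brass suspension block, 44 (its x) x 30 (y) x 44 mm high, a dark slit along x in its top, about 0.2 kg. Stands on the bench. May be set down a few mm loose in the case: the wedge closes the row. Origin: centre of underside, z up.
- mount: Steel twist-in (bayonet) mount: a square upright body 34 x 34 x 44 mm high, on its top a round collar 20 mm across with two small lugs along its x, 52 mm high in all, about 0.15 kg. Origin: centre of its underside, z up.
- wedge: Beech wedge standing thin end down in a slotted wooden stand (slot floor 4 mm above the bench). 76 mm high, 26 wide (its y); thickness (x) 8 mm at the foot, growing evenly to 22 at 30 mm up, then 22 to the top. 40 g. Pressed down (10 to 20 N, held or from its top), thickness along the case, it slides a loosely set row together and ends with its foot on the case floor. Origin: centre of foot, z up.
- wheel: The larger brass star wheel: 12 points, 46 mm across the points, 5 mm thick, with a round hub 18 mm across standing up to 28 mm above the bench; 50 g. Lies flat, hub up. Origin: centre of its underside, z up.
- leader: Steel pendulum leader lying on the bench: a bar 60 x 12 x 14 mm high in the middle, with a flat round eye at its +x end and a flat two-pronged fork at its -x end (both 6 mm high), 90 mm long in all, 70 g. Origin: underside, middle of the bar; x along the bar, z up.
- small_wheel: The smaller brass star wheel: 8 points, 30 mm across, hub 10 mm across and 18 mm high. Not wanted: leave it where it lies. Origin: centre of its underside.
- case: Dark wooden packing case, fixed, with a slippery metal-lined floor. 126 mm long (its x), 56 wide (y), floor 4 mm thick, long lips with inner faces at y +-22 and tops 10 mm above the bench. At -x a wide wall (44 mm; inner face x -51), at +x a narrow brass post (14 mm; inner face x +51), both 48 mm high. Row when tight: block centre x -29, mount +10, wedge +39 mm (24 mm gap). Origin: centre of underside, z up.
- tray: Ivory-coloured open tray, fixed, 126 (its x) x 119 mm (y), floor 3 mm thick, walls 3 mm thick, tops 9 mm above the bench. A divider along x, as high, leaves a narrow compartment y -56.5 to -12.5 mm (middle -34.5) and a wide one y -9.5 to +56.5 mm (middle +23.5), both 120 mm long inside. Origin: centre of underside, on the bench, z up.
There are look-alikes about, which are no part of the job. What is shaped like the block but purple or turquoise is not meant. Several things have the shape of the wedge; the one meant has the colours described above.

How it is judged:
By the outcome, as a careful person would: the job done as asked, in the order asked, and still so for the second after the job is handed in, with the robot touching nothing.
It also fails if it takes over 106 s, if anything falls off the work surface, if the arm or the gripper's body presses on something with over 40 N, if the wrist force passes 120 N, or if a joint passes its speed limit or range.

ROBOT

A 6-joint arm with a two-finger parallel gripper is mounted at the origin on the work surface. World frame = base frame: x ahead of the robot, y to its left, z up, the work surface at z = 0. Lengths are in m, angles in degrees, forces in N, time in s.
With the tool pointing down it reaches from about 0.275 to 0.825 m from the base axis. Payload 5.2 kg.
Tool frame: the origin (TCP) lies on the centre line of the jaws, within the pads' length; the fingertips stand 19 mm ahead of it and the grasp point (between the pads) is the TCP; z points along the fingers, y is the direction in which the jaws open and shut (so a half turn about z gives the same grasp; the last joint's range is limited). The gripper opens to 93 mm and grips with 3 to 60 N. Pads are 15 mm wide; open, the fingers measure 128 mm over their backs; the gripper's body (75 mm by 188 mm) begins 65 mm behind the grasp point.
Start: joints at [55.245, 14.817, 87.949, -0, 77.235, -11.62], TCP at [0.216, 0.506, 0.2] pointing down, gripper open.
Joint ranges: [-179.93, 179.93], [-52.35, 119.4], [10.71, 147.94], [-69.91, 249.91], [12.55, 155.21], [-178.61, 178.61]. Speed limits (degrees/s): [147.25, 147.25, 180, 180, 180, 180].

INTERFACE

Orientations are given as [roll, pitch, yaw] about the fixed x, y, z axes, in that order (R = Rz(yaw) Ry(pitch) Rx(roll)).
In Python, from workcell import bot gives the robot as it stands. Calls block until the motion is done:
- bot.move_ptp(position, orientation): joint-space move of the TCP to a pose.
- bot.movel(position, rot=None, max_speed=0.15, stop_force=None): straight line of the TCP; rot=None keeps the orientation; max_speed is the mean speed in m/s. With stop_force (N) it stops when the force on the tool has changed by that much, and returns True; else False.
- bot.move_j(angles): joint-space move.
- bot.set_gripper(opening, newtons=None): finger opening in m; newtons is the grip in N (None keeps the last); returns when the fingers have stopped.
- bot.hold(seconds).
- bot.inverse_kinematics(position, orientation): joint angles nearest the present ones, or None.
- bot.snapshot(name): name is "side" or "top"; returns a dict with "frame" (480x640x3 uint8, red, green, blue), "fov_y" (degrees; the focal length in pixels is half the picture's height over the tangent of half this angle, whatever the lens; pixels are square), "cx", "cy" (the principal point, pixels), "R" (3x3) and "t" (3): a world point X has camera coordinates R X + t. Camera axes: x right, y down, z forward; pixel columns grow to the right and rows downward; lengths in m; the calibration is good to about 2 mm. A picture is of the moment at which its call begins. There is no depth.
A pose or a line that the arm cannot do raises bot.Unreachable and nothing moves.
- bot.hand_in(): hands the job in, once; it reports no verdict.
Trained networks look in a picture, given as the dict that the camera call returned (one of the last four; its "shot" number tells which), for a name from the list of things; names that differ only in an ending like _2 or _b are one class to them, and where a whole thing is asked for, a point or a joint stands for the part that bears it (a point fixed in the world has none). Each returns a list of dicts, best first, with "confidence" (0 to 1); they miss things now and then, are a little off and sometimes report something else, mostly with a low value. They report only what shows in the picture. A call takes as long as a camera call. They do not tell look-alikes from the thing itself.
- bot.boxes_of(target, picture): "location" ([column, row] in pixels, amid what is visible of it).
- bot.spot_point(target, picture): "location" ([column, row] in pixels: a listed point, or the origin of a listed thing).
Readings, each from a call of its own:
- bot.read_t(): time.
- bot.read_joint_pos(): joint angles.
- bot.read_joint_vel(): joint speeds.
- bot.read_joint_torque(): joint torques, N m.
- bot.read_ee_pos(): TCP position.
- bot.read_tool_rot(): TCP orientation.
- bot.read_force(): force on the tool from outside, world axes, zero at the start.
- bot.read_moment(): the same for the moment, N m.
- bot.read_width(): finger opening in m.
Only numpy, scipy, OpenCV 4.12 (cv2) and the standard library are available. Lean on these libraries where they do the work, as an engineer would, in place of code of your own. Each camera call takes 0.05 s, during which the arm holds its last target.

## Working session

There is one attempt and no reset: what is moved stays moved. The work goes in short steps, each a Python script; the robot and the scene stay as the last script left them, time stands still between calls to the robot, and variables do not carry over. Pictures are saved under pics/ and viewed, and the job is handed in when it is done.

```bash
ls; mkdir -p pics; python3 - <<'E'
from workcell import bot
import cv2,pickle
for n in("top","side"):
    s=bot.snapshot(n); pickle.dump(s,open(f"pics/{n}0.pkl","wb"))
    cv2.imwrite(f"pics/{n}0.png",s["frame"][:,:,::-1])
    print(n,s["fov_y"],s["cx"],s["cy"],s["R"],s["t"])
    for k in "block mount wedge wheel leader small_wheel case tray".split():
        print(k,[(d["location"],round(d["confidence"],2)) for d in bot.spot_point(k,s)])
print(bot.read_t())
E
```

```text
pics
top 57.15937007653022 321.56001053865856 242.67413893608443 [[-0.01839033 -0.99966298 -0.01832298]
 [-0.98871412  0.02090801 -0.14834838]
 [ 0.14868148  0.01538802 -0.9887654 ]] [0.02950424 0.54397651 0.67538524]
block [([426.2, 224.5], 0.72), ([372.7, 241.9], 0.71), ([430.3, 284.0], 0.6)]
mount [([380.6, 191.3], 0.75)]
wedge [([288.0, 310.5], 0.59), ([333.4, 280.0], 0.49)]
wheel [([290.9, 238.3], 0.68)]
leader [([293.3, 192.9], 0.78)]
small_wheel [([380.6, 303.9], 0.59)]
case [([167.4, 281.2], 0.72)]
tray [([513.2, 301.6], 0.95), ([383.3, 307.5], 0.3), ([379.1, 190.3], 0.21)]
side 57.9152936863868 318.33428058300075 235.8564770068072 [[ 0.72089993 -0.69297949 -0.00909497]
 [-0.47783416 -0.48749537 -0.73076862]
 [ 0.5019739   0.53115694 -0.68256466]] [-0.40058172  0.29518288  0.49473284]
block [([342.5, 275.0], 0.96), ([356.9, 335.6], 0.9), ([400.4, 297.5], 0.78)]
mount [([387.5, 251.8], 0.56)]
wedge [([244.6, 260.7], 0.89), ([264.6, 300.2], 0.84), ([290.9, 274.7], 0.59), ([341.2, 274.7], 0.38)]
wheel [([297.8, 233.4], 0.69)]
leader [([327.7, 217.4], 0.62)]
small_wheel [([303.9, 319.7], 0.79)]
case [([201.4, 196.5], 0.96)]
tray []
0.9
```

View pics/top0.png

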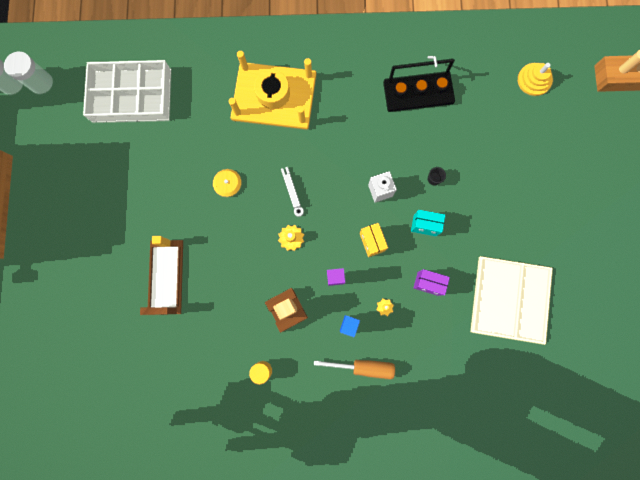

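View pics/side0.png

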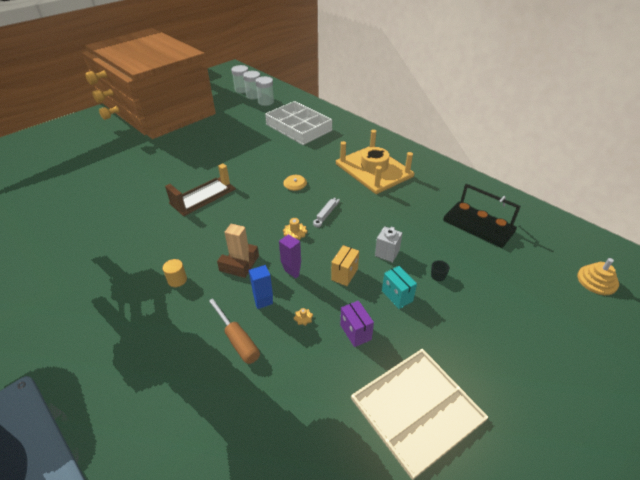

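```bash
python3 - <<'E'
import cv2
for n,(x0,y0,x1,y1) in dict(top=(240,160,460,325),side=(215,180,435,345)).items():
    im=cv2.imread(f"pics/{n}0.png")[y0:y1,x0:x1]
    cv2.imwrite(f"pics/{n}0c.png",cv2.resize(im,(800,600),interpolation=cv2.INTER_CUBIC))
E
```

```text
(no output)
```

View pics/top0c.png

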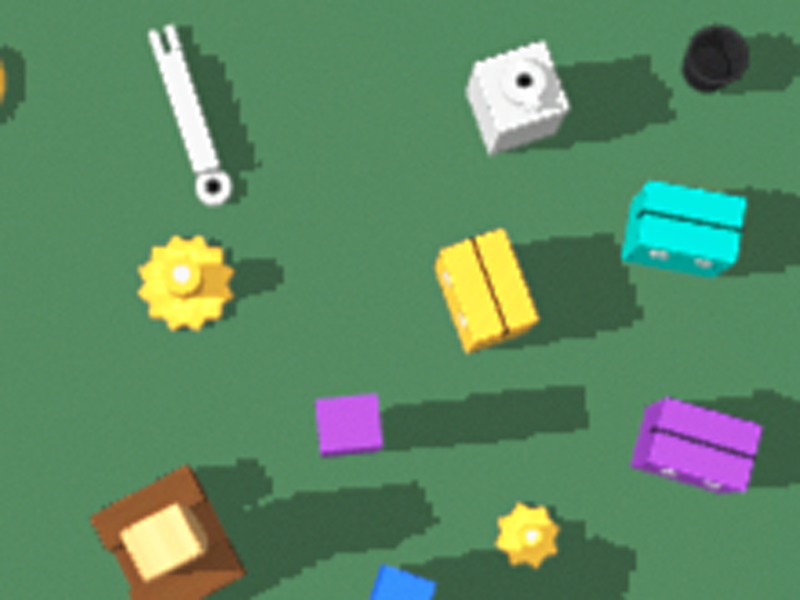

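View pics/side0c.png

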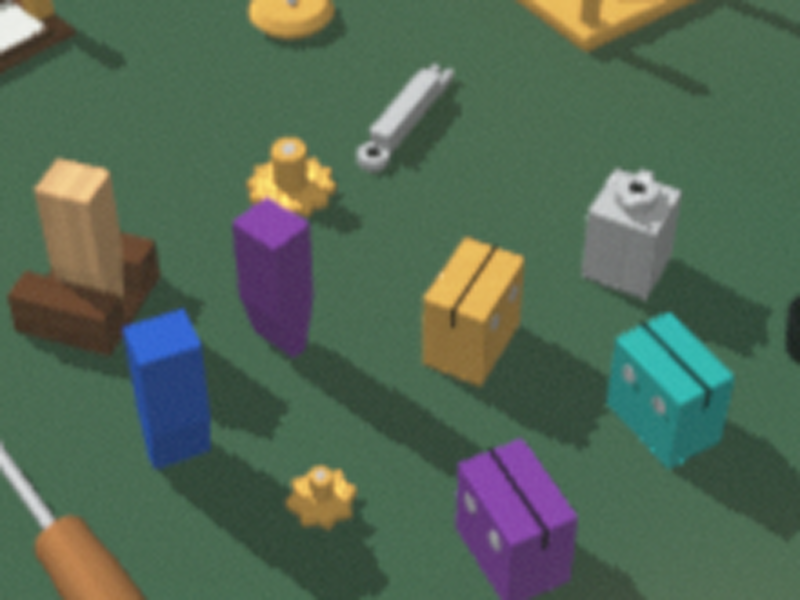

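Candidates, by top-view pixel:
- **Block:** brass (373,240), turquoise (428,223) and purple (432,283). I choose the brass one.
- **Wedge:** beech in its stand (286,309), purple (336,277) and blue (350,326). I choose the beech one.
- **Wheel:** 12-point (291,238) and 8-point (385,307). I choose the larger, 12-point one. The round brass things at (227,183) and (260,373) are not wheels.
- **Mount and leader:** only one of each, at (383,187) and (293,192).

The crops confirm these choices. Next I'll fit poses by silhouette in both views.

```bash
cat > fit.py <<'E'
import numpy as np,cv2,pickle
from scipy.optimize import minimize
def box(x0,x1,y0,y1,z0,z1): return np.array([[x,y,z] for x in(x0,x1) for y in(y0,y1) for z in(z0,z1)])/1e3
def cyl(cx,cy,r,z0,z1,n=24):
    a=np.arange(n)*2*np.pi/n
    return np.array([[cx+r*np.cos(t),cy+r*np.sin(t),z] for t in a for z in(z0,z1)])/1e3
M=dict(block=[box(-22,22,-15,15,0,44)],
 mount=[box(-17,17,-17,17,0,44),cyl(0,0,10,44,52)],
 wheel=[cyl(0,0,21,0,5),cyl(0,0,9,0,28)],
 small_wheel=[cyl(0,0,13,0,4),cyl(0,0,5,0,18)],
 leader=[box(-30,30,-6,6,0,14),cyl(38,0,7,0,6),box(-45,-30,-6,6,0,6)],
 case=[box(-63,63,-28,28,0,4),box(-63,63,22,28,0,10),box(-63,63,-28,-22,0,10),box(-63,-51,-22,22,0,48),box(51,63,-7,7,0,48)],
 tray=[box(-63,63,-59.5,59.5,0,9)],
 wtop=[box(-11,11,-13,13,79.5,80)])
def proj(X,s):
    f=240/np.tan(np.radians(s["fov_y"])/2); c=X@np.asarray(s["R"]).T+s["t"]
    return np.c_[f*c[:,0]/c[:,2]+s["cx"],f*c[:,1]/c[:,2]+s["cy"]]
def place(P,p):
    c,s=np.cos(p[2]),np.sin(p[2]); R=np.array([[c,-s,0],[s,c,0],[0,0,1]]); return P@R.T+[p[0],p[1],0]
S=4
def sil(m,p,s):
    im=np.zeros((480*S,640*S),np.uint8)
    for P in M[m]:
        h=cv2.convexHull(proj(place(P,p),s).astype(np.float32)); cv2.fillPoly(im,[np.round(((h+.5)*S-.5)*16).astype(np.int32)],255,shift=4)
    return im
def back(uv,s,z):
    f=240/np.tan(np.radians(s["fov_y"])/2); R=np.asarray(s["R"]); d=R.T@np.array([(uv[0]-s["cx"])/f,(uv[1]-s["cy"])/f,1]); o=-R.T@s["t"]
    return (o+d*(z-o[2])/d[2])[:2]
def fg(s,seed,extra=None):
    hsv=cv2.cvtColor(s["frame"],cv2.COLOR_RGB2HSV).astype(int)
    m=~((hsv[...,0]>45)&(hsv[...,0]<85)&(hsv[...,1]>60))
    if extra: m=m&extra(hsv)
    n,l=cv2.connectedComponents(m.astype(np.uint8),connectivity=4)
    k=l[int(seed[1]),int(seed[0])]; return (l==k)&(k>0)
def fit(m,p0,shots,masks):
    tg=[]
    for s,k in zip(shots,masks):
        ys,xs=np.where(k); b=[max(0,xs.min()-25),xs.max()+25,max(0,ys.min()-25),ys.max()+25]
        tg.append((cv2.GaussianBlur(k.astype(np.float32),(0,0),.6)[b[2]:b[3],b[0]:b[1]],b))
    def cost(q,parts=False):
        p=[q[0],q[1],q[2]]; e=[]
        for s,(t,b) in zip(shots,tg):
            r=cv2.resize(sil(m,p,s),(640,480),interpolation=cv2.INTER_AREA).astype(np.float32)/255
            r=cv2.GaussianBlur(r,(0,0),.6)[b[2]:b[3],b[0]:b[1]]; e.append(np.abs(r-t).sum()/t.sum())
        return e if parts else sum(e)
    best=None
    for y in ([p0[2]] if len(p0)>2 else np.radians(np.arange(0,180,30))):
        x0=np.array([p0[0],p0[1],y])
        r=minimize(cost,x0,method="Nelder-Mead",options=dict(initial_simplex=x0+np.array([[0,0,0],[.008,0,0],[0,.008,0],[0,0,.3]]),xatol=1e-4,fatol=1e-4,maxiter=150))
        if best is None or r.fun<best.fun: best=r
    return best.x,cost(best.x,True)
E
cat > run1.py <<'E'
from fit import *
T=pickle.load(open("pics/top0.pkl","rb"));D=pickle.load(open("pics/side0.pkl","rb"))
print("cam",-np.asarray(T["R"]).T@T["t"],-np.asarray(D["R"]).T@D["t"])
seeds=dict(block=((374,236),(345,265)),mount=((377,190),(388,248)),wheel=((291,238),(295,232)),small_wheel=((385,307),(303,318)),leader=((294,192),(328,210)),case=((165,275),(195,197)),tray=((490,300),(400,400)))
from scipy.optimize import minimize
vis={}
for k,(a,b) in seeds.items():
    ma,mb=fg(T,a),fg(D,b); print(k,ma.sum(),mb.sum(),end=" ")
    if k=="case": p0=(*back((165,278),T,0),np.radians(-90+0))
    else: p0=back((np.where(ma)[1].mean(),np.where(ma)[0].mean()),T,.01)
    out=[]
    for ss,mm in (([T,D],[ma,mb]),([T],[ma]),([D],[mb])):
        if k=="case":
            # which end is wide: decided below by trying both
            c=[fit(k,(p0[0],p0[1],y),ss,mm) for y in (0,np.pi)]; r=min(c,key=lambda r:sum(r[1]))
        else: r=fit(k,p0,ss,mm)
        out.append(r); print(np.round(r[0][:2]*1e3,1),round(np.degrees(r[0][2]),1),np.round(r[1],3),end=" | ")
    print(); vis[k]=out[0][0]
pickle.dump(vis,open("poses.pkl","wb"))
for n,s,(x0,y0) in(("top",T,(100,150)),("side",D,(150,150))):
    im=cv2.resize(s["frame"][:,:,::-1],None,fx=2,fy=2,interpolation=cv2.INTER_CUBIC)
    for k,p in vis.items():
        m=cv2.resize(sil(k,p,s),(1280,960),interpolation=cv2.INTER_AREA); c,_=cv2.findContours((m>127).astype(np.uint8),0,2); cv2.drawContours(im,c,-1,(0,0,255),1)
    cv2.imwrite(f"pics/{n}_ov.png",im[y0*2:y0*2+480,(150 if n=="top" else 150)*2:][:, :800])
E
time python3 run1.py
```

```text
cam [0.43796257 0.00772799 0.7490362 ] [ 0.18148482 -0.39647541  0.54975425]
block 681 901 [551.2 -67.2] 19.3 [0.072 0.059] | [550.6 -66.5] 198.1 [0.056] | [551.2 -67.7] 18.7 [0.054] | 
mount 647 784 [641.6 -84.9] 16.6 [0.047 0.076] | [641.  -84.3] 17.8 [0.039] | [642.5 -85.2] 16.0 [0.062] | 
wheel 540 1173 [560.6  71.7] 7.0 [0.112 0.695] | [560.3  72. ] 7.8 [0.115] | [559.8  69.7] 4.7 [0.69] | 
small_wheel 248 273 [440.2 -84.6] 12.5 [0.187 0.199] | [439.5 -84.6] 12.8 [0.183] | [440.8 -85.6] 14.9 [0.191] | 
leader 425 370 [642.8  69.9] 17.4 [0.152 0.2  ] | [640.6  69.5] 198.3 [0.144] | [643.8  68.6] 15.1 [0.166] | 
case 2635 1554 [498.4 285.2] -0.5 [0.063 0.058] | [497.5 286.5] -0.1 [0.049] | [498.6 284.4] -0.1 [0.052] | 
tray 5925 15889 [ 448.  -294.5] 169.9 [0.028 0.412] | [ 448.  -294.6] -10.4 [0.029] | [ 446.  -304.7] -9.3 [0.404] | 
real	1m11.719s
user	1m59.739s
sys	0m20.703s
```

View overlays.

View pics/top_ov.png

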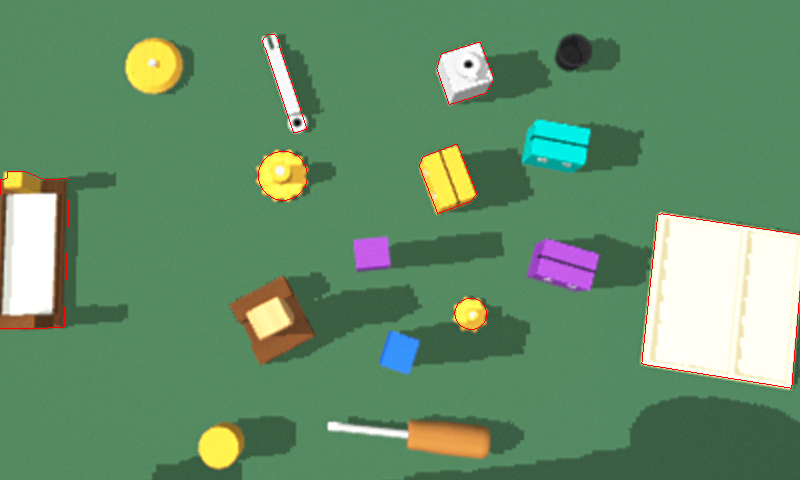

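View pics/side_ov.png

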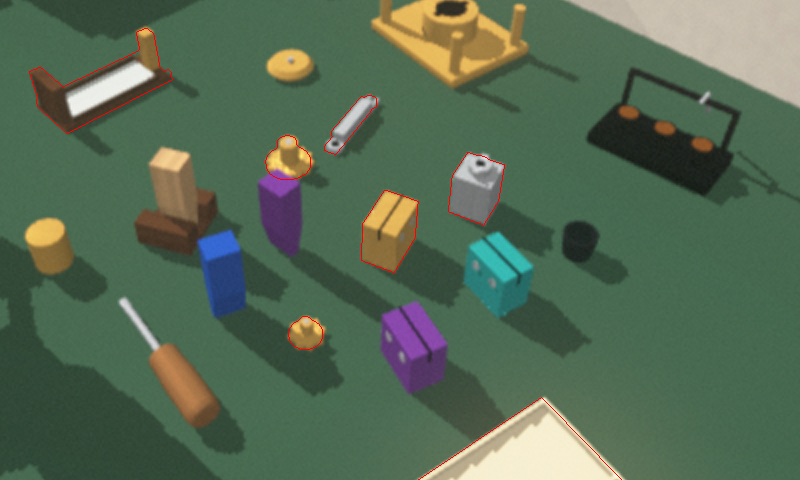

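```bash
python3 - <<'E'
import cv2
a=cv2.imread("pics/top0.png")[280:335,255:330];b=cv2.imread("pics/side0.png")[215:280,210:270]
a=cv2.resize(a,None,fx=8,fy=8,interpolation=cv2.INTER_CUBIC);b=cv2.resize(b,None,fx=8,fy=8,interpolation=cv2.INTER_CUBIC)
cv2.imwrite("pics/wa.png",a);cv2.imwrite("pics/wb.png",b)
E
```

```text
(no output)
```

View pics/wa.png

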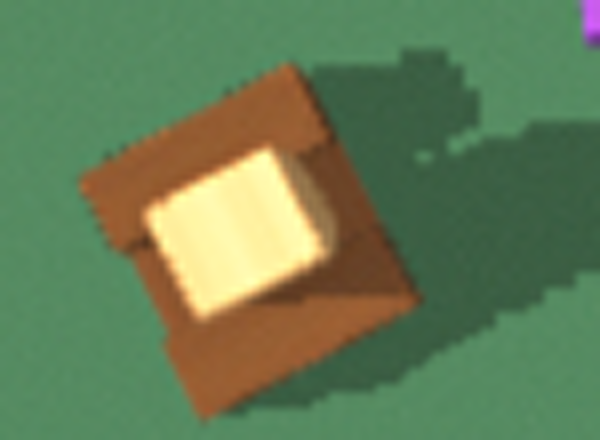

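View pics/wb.png

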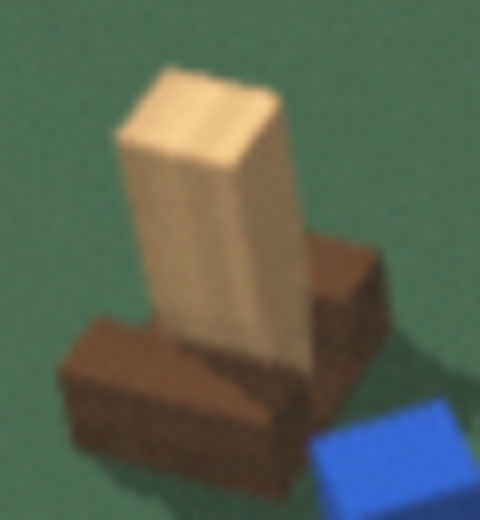

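```bash
cat > w.py <<'E'
from fit import *
from scipy.optimize import least_squares
T=pickle.load(open("pics/top0.pkl","rb"));D=pickle.load(open("pics/side0.pkl","rb"))
cr=lambda pts,o:np.array([[o[0]+(u+.5)/8-.5,o[1]+(v+.5)/8-.5] for u,v in pts])
a=cr([(145,212),(270,148),(327,250),(203,322)],(255,280)); b=cr([(120,135),(168,70),(282,100),(235,168)],(210,215))
def corners(p,s,uv):
    q=proj(place(np.array([[-11,-13,80],[-11,13,80],[11,13,80],[11,-13,80]])/1e3,p),s)
    return np.concatenate([uv[np.argmin(((uv-r)**2).sum(1))]-r for r in q])
for ss in (((T,a),(D,b)),((T,a),),((D,b),)):
    best=min((least_squares(lambda p:np.concatenate([corners(p,s,u) for s,u in ss]),[*back(a.mean(0),T,.08),y],diff_step=1e-4) for y in np.radians(range(0,180,20))),key=lambda r:r.cost)
    p=best.x; print(np.round(p[:2]*1e3,1),np.degrees(p[2])%180,best.cost,np.round(best.fun,1))
    if len(ss)==2: W=p
v=pickle.load(open("poses.pkl","rb")); v["wedge"]=W; pickle.dump(v,open("poses.pkl","wb"))
from workcell import bot
print(bot.read_tool_rot(),bot.read_ee_pos(),bot.read_width(),bot.read_t())
E
python3 w.py
```

```text
[440.2  75.8] 27.306803177089083 2.711193480568401 [-0.1  0.4 -0.3  1.  -0.8  0.3 -0.4  0.6  0.8  0.1  1.  -0.5  0.7 -0.1
  0.6  0.4]
[439.4  76.3] 27.802010377126308 0.2658339207229167 [ 0.3 -0.1  0.   0.4 -0.4 -0.4  0.1  0. ]
[441.2  75. ] 26.436950032543233 0.2395136623659805 [ 0.2  0.1  0.3 -0.4 -0.2  0.  -0.2  0.3]
[1.79995457e+02 1.53949756e-03 1.56865236e+02] [0.21608709 0.50579796 0.19988977] 0.09298058601764293 0.9
```

```bash
cat > h.py <<'E'
import numpy as np,pickle,cv2
from workcell import bot
P=pickle.load(open("poses.pkl","rb"))
P["case"]=np.array([.4982,.2854,np.radians(-.4)]); P["tray"]=np.array([.4478,-.2945,np.radians(-10.2)])
def inw(k,x,y=0.):
    p=P[k];c,s=np.cos(p[2]),np.sin(p[2]); return np.array([p[0]+c*x-s*y,p[1]+s*x+c*y])
def deg(k): return np.degrees(P[k][2])
def rot(psi): return [180,0,(psi+180)%360-180]
def L(xy,z,psi=None,v=.3,sf=None): return bot.movel([float(xy[0]),float(xy[1]),float(z)],None if psi is None else rot(psi),max_speed=v,stop_force=sf)
def st(m=""): print(m,"t",round(bot.read_t(),2),"p",np.round(bot.read_ee_pos()*1e3 if hasattr(bot.read_ee_pos(),'shape') else np.array(bot.read_ee_pos())*1e3,1),"F",np.round(bot.read_force(),1),"w",round(bot.read_width()*1e3,1))
def pic(n,tag,crop=None,sc=1):
    s=bot.snapshot(n); pickle.dump(s,open(f"pics/{tag}.pkl","wb")); im=s["frame"][:,:,::-1]
    if crop: x0,y0,x1,y1=crop; im=im[y0:y1,x0:x1]
    cv2.imwrite(f"pics/{tag}.png",cv2.resize(im,None,fx=sc,fy=sc,interpolation=cv2.INTER_CUBIC)); return s
E
python3 - <<'E'
from h import *
b=P["block"][:2]; psi=18.9+180
bot.move_ptp([b[0],b[1],.13],rot(psi)); st("above")
bot.set_gripper(.056); L(b,.030,v=.15); st("down")
bot.set_gripper(.02,25); st("grip")
L(b,.13,v=.2); st("lift")
pic("side","b1",(215,120,435,345),3.5)
E
```

```text
above t 3.27 p [551.2 -66.4 130.1] F [-0.1  0.8 -0. ] w 92.8
down t 4.88 p [551.8 -67.4  30.6] F [-0.2 -0.4  0.7] w 55.8
grip t 5.64 p [551.1 -67.2  30. ] F [-0.1  0.  -0.1] w 20.0
lift t 6.29 p [550.6 -67.  129.2] F [-0.1  0.9 -0.7] w 19.9
```

View pics/b1.png

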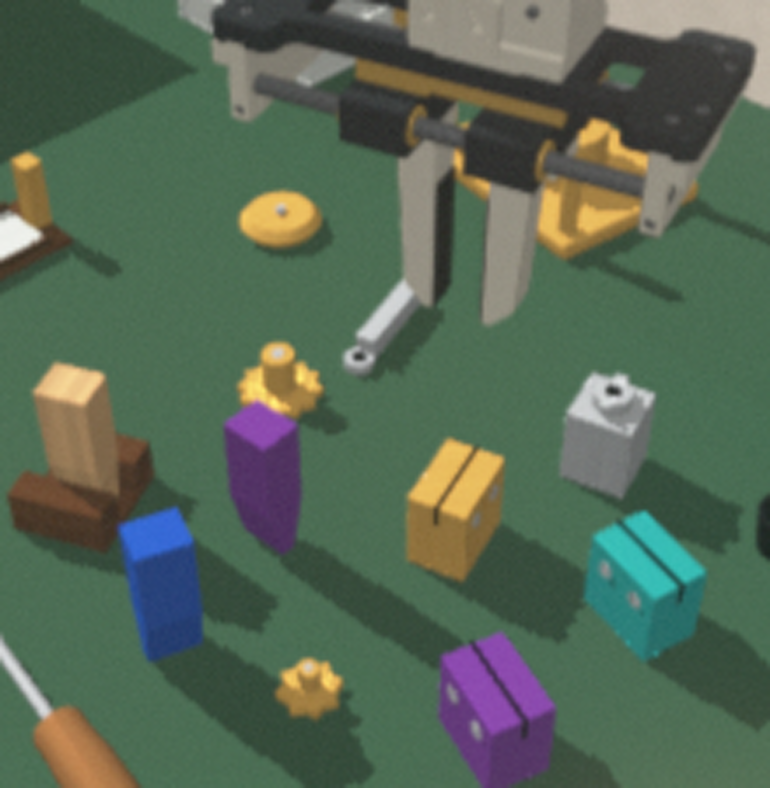

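```bash
python3 - <<'E'
from fit import *; from h import *
s=pickle.load(open("pics/b1.pkl","rb")); D=pickle.load(open("pics/side0.pkl","rb"))
print(np.abs(np.array(s["R"])-D["R"]).max(),s["t"]-D["t"],s["cx"],s["cy"],s["fov_y"])
print(proj(np.array([[.551,-.067,.111],[.551,-.067,.13],[.551,-.067,0]]),s))
print(bot.read_joint_pos(), bot.read_tool_rot())
s2=pic("top","b1t",(200,20,600,320),2)
print(proj(np.array([[.551,-.067,.111],[.551,-.067,.13],[.551,-.067,0]]),s2))
E
```

```text
0.0 [0. 0. 0.] 318.33428058300075 235.8564770068072 57.9152936863868
[[345.97206987 224.97539646]
 [346.41021076 215.44950865]
 [343.72111425 273.91479284]]
[-1.84609654e+01  1.86345902e+01  9.31438019e+01  1.07671431e-03
  6.83696649e+01 -1.27358665e+02] [ 1.79909364e+02 -1.17076791e-01 -1.61102606e+02]
[[379.01477732 229.95011232]
 [380.48991507 227.59113688]
 [371.86159624 241.38916509]]
```

View pics/b1t.png

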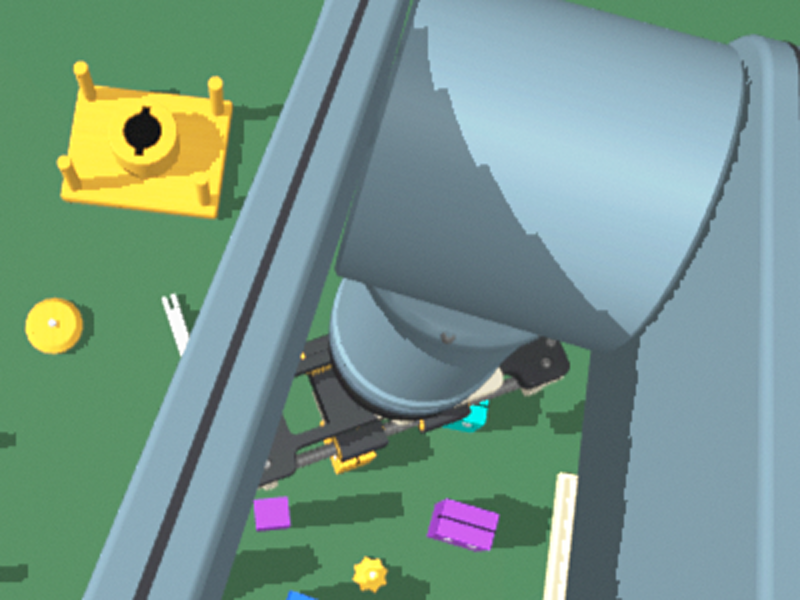

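```bash
python3 - <<'E'
from fit import *; 
s=pickle.load(open("pics/b1t.pkl","rb"));d=pickle.load(open("pics/b1.pkl","rb"))
print(back((416,199),s,.2),proj(np.array([[.551,-.067,.2]]),s))
# fingertips side
for z in(.09,.1,.11,.12,.13,.145): print(z,back((338,206),d,z),back((355,211),d,z))
E
python3 - <<'E'
import cv2
im=cv2.imread("pics/b1.png");cv2.imwrite("pics/b1z.png",im[0:400,180:770])
E
```

```text
[ 0.57424275 -0.10509797] [[386.78091728 217.53084267]]
0.09 [ 0.59391727 -0.00893842] [ 0.6045754  -0.03773893]
0.1 [ 0.58494655 -0.01736764] [ 0.59537286 -0.04554171]
0.11 [ 0.57597584 -0.02579686] [ 0.58617032 -0.0533445 ]
0.12 [ 0.56700512 -0.03422608] [ 0.57696779 -0.06114729]
0.13 [ 0.55803441 -0.0426553 ] [ 0.56776525 -0.06895008]
0.145 [ 0.54457834 -0.05529913] [ 0.55396144 -0.08065426]
```

View pics/b1z.png

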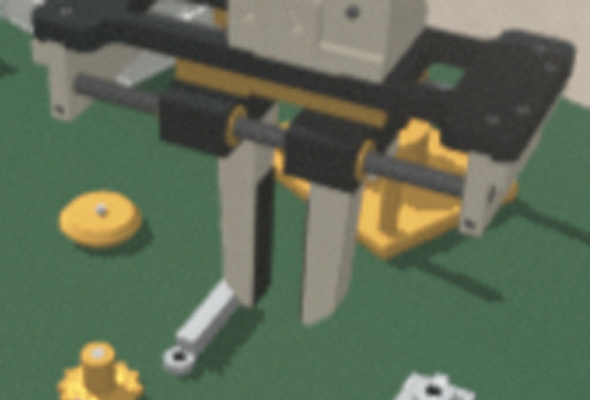

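The fingers closed to 20 mm over the block without touching it. In the side picture the fingertips, at about (346,208), sit roughly 34 mm higher than the nominal tool would put them. A touch on free bench will measure the real offset.

```bash
python3 - <<'E'
from h import *
q=(.60,.0)
L(q,.13,v=.3); L(q,.035,v=.2); st("a")
r=L(q,-.03,v=.03,sf=3); st(r)
pic("side","touch",(215,120,435,345),3.5)
L(q,.08,v=.2); st()
E
```

```text
a t 7.44 p [600.1  -0.8  35.5] F [0.6 0.2 0.9] w 19.9
True t 9.03 p [599.9   0.  -18.5] F [ 0.3 -0.5  3.9] w 20.0
 t 9.72 p [5.993e+02 1.000e-01 7.910e+01] F [-0.2  1.4 -0.6] w 19.9
```

View pics/touch.png

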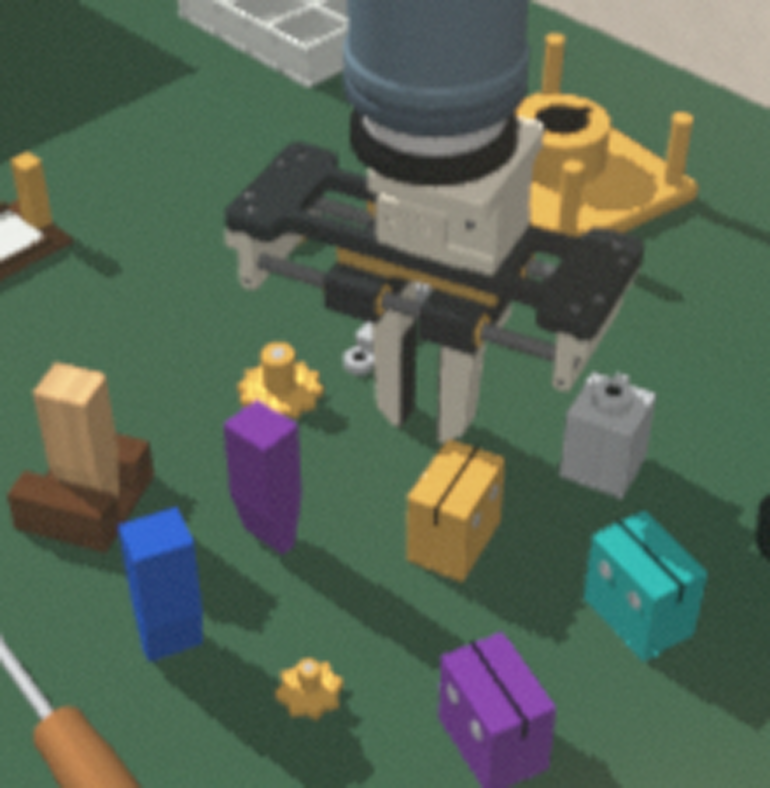

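```bash
python3 - <<'E'
from fit import *
d=pickle.load(open("pics/touch.pkl","rb"));im=d["frame"][222:262,312:362][:,:,::-1]
cv2.imwrite("pics/tz.png",cv2.resize(im,None,fx=12,fy=12,interpolation=cv2.INTER_CUBIC))
q=proj(np.array([[.6,0,0]]),d)
a=np.radians(109); u=np.array([np.cos(a),np.sin(a)]);v=np.array([-u[1],u[0]])
for s in(-1,1):
  for off in(10,27.5):
    for w in(-7.5,7.5): 
      pt=np.array([.6,0])+ (s*u*off+v*w)/1e3; print(s,off,w,(proj(np.array([[*pt,0]]),d)[0]-[312,222])*12)
E
```

```text
-1 10 -7.5 [365.02177603 211.68906069]
-1 10 7.5 [323.38767217 272.76072894]
-1 27.5 -7.5 [469.60165605 247.17174269]
-1 27.5 7.5 [428.9512161 309.147466 ]
1 10 -7.5 [247.39017024 171.7780868 ]
1 10 7.5 [204.67294362 231.84090518]
1 27.5 -7.5 [146.07673595 137.40367013]
1 27.5 7.5 [102.44641067 196.60440367]
```

View pics/tz.png

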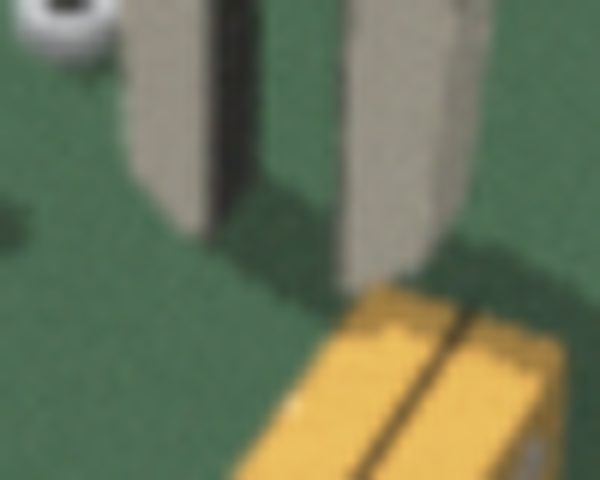

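The touch came at TCP z = -18.5 mm, where +19 mm was expected. So the tool is about 37 mm shorter than the readings say, while x and y agree to about 1 px. I'll correct all heights by -37 mm.

```bash
cat >> h.py <<'E'
DZ=.037
def L(xy,z,psi=None,v=.3,sf=None): return bot.movel([float(xy[0]),float(xy[1]),float(z)-DZ],None if psi is None else rot(psi),max_speed=v,stop_force=sf)
def st(m=""):
    p=np.array(bot.read_ee_pos())*1e3; p[2]+=37
    print(m,"t",round(bot.read_t(),2),"p",np.round(p,1),"F",np.round(bot.read_force(),1),"w",round(bot.read_width()*1e3,1))
E
python3 - <<'E'
from h import *
b=P["block"][:2]
bot.set_gripper(.056)
L(b,.12,v=.3); L(b,.030,v=.15); st("down")
bot.set_gripper(.02,25); st("grip")
if bot.read_width()>.025:
    L(b,.135,v=.25); st("lift")
    L(inw("case",-26),.135,180+deg("case"),v=.3); st("over case")
    pic("side","b2",(100,60,400,285),2.6)
E
```

```text
down t 11.67 p [551.9 -66.9  30.4] F [-0.   0.1  0.5] w 56.2
grip t 12.21 p [551.5 -67.3  30.6] F [-0.9  1.1  4.2] w 29.7
lift t 12.78 p [550.4 -67.  134.1] F [ 0.9 -0.1 -1.2] w 30.0Traceback (most recent call last):
  File "<stdin>", line 8, in <module>
  File "h.py", line 16, in L
    def L(xy,z,psi=None,v=.3,sf=None): return bot.movel([float(xy[0]),float(xy[1]),float(z)-DZ],None if psi is None else rot(psi),max_speed=v,stop_force=sf)
                                              ~~~~~~~~~^^^^^^^^^^^^^^^^^^^^^^^^^^^^^^^^^^^^^^^^^^^^^^^^^^^^^^^^^^^^^^^^^^^^^^^^^^^^^^^^^^^^^^^^^^^^^^^^^^^^^
workcell.Unreachable: the arm cannot follow that straight line within its joint ranges
```

```bash
cat >> h.py <<'E'
def J(xy,z,psi): bot.move_ptp([float(xy[0]),float(xy[1]),float(z)-DZ],rot(psi))
E
python3 - <<'E'
from h import *
q=inw("case",-26)
print(bot.read_joint_pos(),bot.inverse_kinematics([q[0],q[1],.135-DZ],rot(180+deg("case"))))
J(q,.135,180+deg("case")); st("over case")
pic("side","b2",(100,60,400,285),2.6)
print(bot.read_joint_pos())
E
```

```text
[-1.84513129e+01  2.05108798e+01  9.52806250e+01 -1.91769201e-02
  6.43883546e+01 -1.27339108e+02] NoneTraceback (most recent call last):
  File "<stdin>", line 4, in <module>
  File "h.py", line 20, in J
    def J(xy,z,psi): bot.move_ptp([float(xy[0]),float(xy[1]),float(z)-DZ],rot(psi))
                     ~~~~~~~~~~~~^^^^^^^^^^^^^^^^^^^^^^^^^^^^^^^^^^^^^^^^^^^^^^^^^^
workcell.Unreachable: the arm cannot take that pose within its joint ranges
```

```bash
python3 - <<'E'
from h import *
q=inw("case",-26); print(q,P["case"])
for z in(.098,.13,.2):
  for y in (-175,-179,179.6,170,150,90,0,-.4):
    r=bot.inverse_kinematics([float(q[0]),float(q[1]),z],[180,0,y]); print(z,y,None if r is None else np.round(r,1))
print(bot.read_t())
E
```

```text
[-25.5011664    0.46691277] [ 0.4982      0.2854     -0.00698132]
0.098 -175 None
0.098 -179 None
0.098 179.6 None
0.098 170 None
0.098 150 None
0.098 90 None
0.098 0 None
0.098 -0.4 None
0.13 -175 None
0.13 -179 None
0.13 179.6 None
0.13 170 None
0.13 150 None
0.13 90 None
0.13 0 None
0.13 -0.4 None
0.2 -175 None
0.2 -179 None
0.2 179.6 None
0.2 170 None
0.2 150 None
0.2 90 None
0.2 0 None
0.2 -0.4 None
12.775
```

My own unit slip: `inw` takes metres and I gave it mm.

```bash
sed -i 's/^def inw(k,x,y=0.):/def inw(k,x,y=0.):\n    x,y=x\/1e3,y\/1e3/' h.py; python3 - <<'E'
from h import *
q=inw("case",-26)
J(q,.135,180+deg("case")); st("over case")
pic("side","b2",(100,60,400,285),2.6)
E
```

```text
over case t 14.13 p [472.4 284.8 134.3] F [-0.   0.4 -1.9] w 29.9
```

View pics/b2.png

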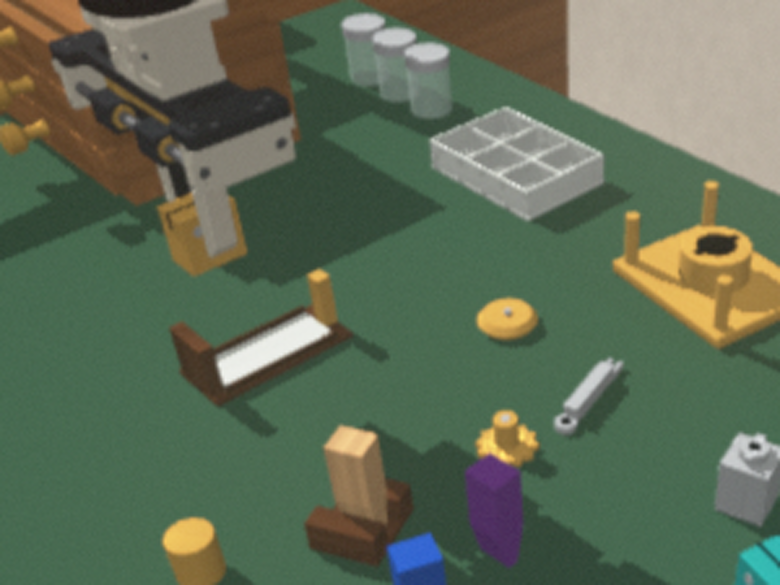

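The block is held straight above the case. Next I'll lower it and slide it to the wide wall.

```bash
python3 - <<'E'
from h import *
q=inw("case",-26)
L(q,.042,v=.15); st("low")
r=L(q,.030,v=.03,sf=4); st(("floor",r))
z=bot.read_ee_pos()[2]+DZ
r=L(inw("case",-34),z+.0005,v=.03,sf=5); st(("wall",r))
bot.hold(.1); st()
bot.set_gripper(.046); st("open")
p=bot.read_ee_pos(); L(p[:2],.12,v=.25); st()
E
```

```text
low t 14.95 p [473.1 285.5  42.6] F [-0.4  1.2 -1.8] w 29.5
('floor', True) t 15.3 p [473.4 286.   34.1] F [ 0.9 -0.   2.2] w 29.8
('wall', True) t 15.54 p [470.  285.9  34.3] F [ 2.4 -0.4 -1.8] w 29.9
 t 15.64 p [469.9 285.9  34.1] F [1.7 0.4 4.1] w 29.6
open t 16.16 p [469.5 285.7  33.7] F [-0.3 -0.4  0.5] w 45.9
 t 16.65 p [469.9 285.8 120.8] F [-0.   0.6 -0.9] w 46.1
```

```bash
python3 - <<'E'
from h import *
m=P["mount"][:2]
J(m,.12,196.7); pic("side","m0",(100,130,280,265),4); st()
bot.set_gripper(.056); L(m,.030,v=.15); st("down")
bot.set_gripper(.02,25); st("grip")
assert bot.read_width()>.03
L(m,.135,v=.25)
J(inw("case",15),.135,180+deg("case")); st("over case")
pic("side","m1",(100,60,400,285),2.6)
E
```

```text
t 18.21 p [641.3 -83.4 119.7] F [1.2 0.4 0.1] w 46.4
down t 19.39 p [642.2 -85.1  30.7] F [0.2 1.2 0.2] w 55.9
grip t 19.88 p [642.1 -85.   30.8] F [-0.7 -0.2  5. ] w 33.7
over case t 21.91 p [513.7 284.5 134.5] F [ 0.2 -0.2 -2.5] w 33.8
```

View pics/m0.png

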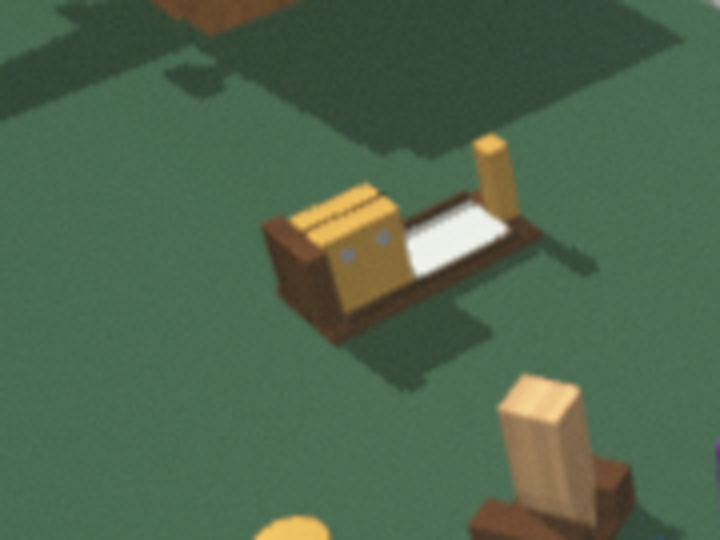

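View pics/m1.png

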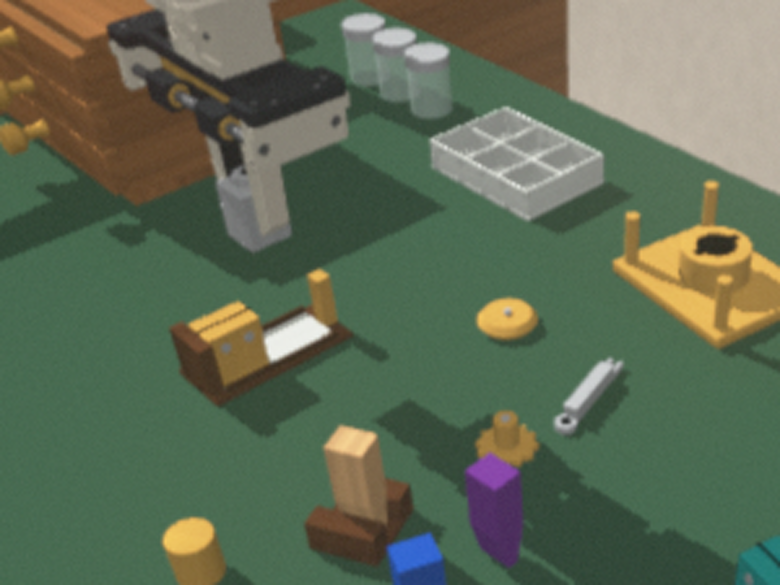

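The block stands against the wide wall and the mount is held. I'll lower it and slide it up to the block.

```bash
python3 - <<'E'
from h import *
q=inw("case",15)
L(q,.042,v=.15)
r=L(q,.030,v=.03,sf=4); st(("floor",r))
z=bot.read_ee_pos()[2]+DZ
r=L(inw("case",4),z+.0005,v=.03,sf=6); st(("contact",r))
bot.hold(.1); st()
bot.set_gripper(.050)
p=bot.read_ee_pos(); L(p[:2],.12,v=.25); st()
w=P["wedge"][:2]
J(w,.15,180+deg("wedge")%180); pic("side","w0",(100,130,280,265),4); pic("top","w0t",(100,200,340,360),3.3)
bot.set_gripper(.044); L(w,.004+.060,v=.15); st("wedge down")
E
```

```text
('floor', True) t 23.07 p [514.5 285.7  34.3] F [0.8 0.4 2.5] w 33.8
('contact', True) t 23.38 p [508.7 285.7  34.4] F [ 1.5  0.7 -1.4] w 34.3
 t 23.48 p [508.7 285.6  34.3] F [ 0.3 -0.6  2.5] w 33.9
 t 24.48 p [509.1 285.5 120.8] F [ 0.1  1.1 -0.4] w 50.1
wedge down t 26.57 p [440.8  75.7  64.5] F [-0.3 -1.   0.1] w 44.0
```

View pics/w0.png

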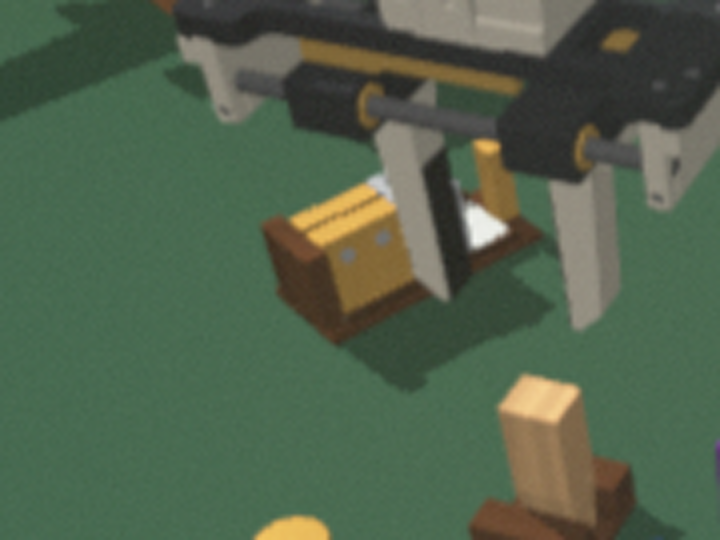

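View pics/w0t.png

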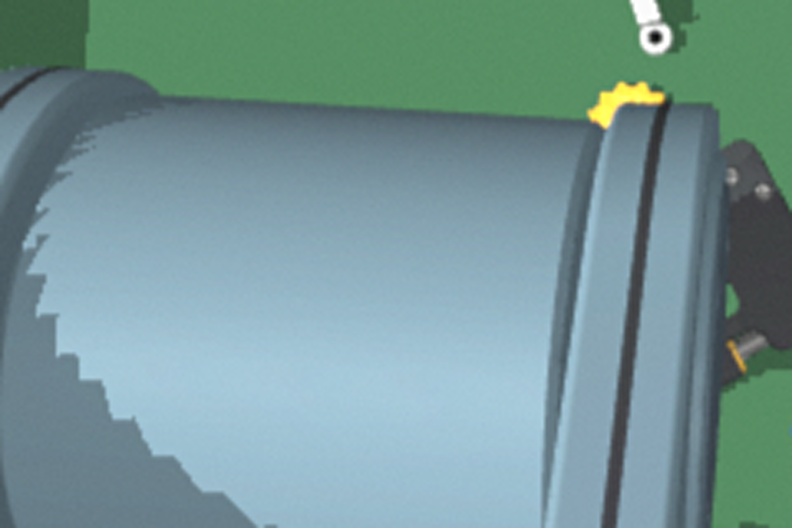

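```bash
python3 - <<'E'
from h import *
w=P["wedge"][:2]
bot.set_gripper(.015,45); st("grip")
assert bot.read_width()>.022
L(w,.165,v=.25); st("lift")
J(inw("case",39.5),.165,180+deg("case")); st("over")
pic("side","w1",(120,60,320,210),4)
E
```

```text
grip t 27.02 p [440.8  75.7  64.6] F [0.  0.3 4.8] w 25.7
lift t 27.57 p [439.9  75.8 164.6] F [ 0.3  0.8 -1.1] w 25.6
over t 28.48 p [536.5 284.1 163.2] F [-0.1 -0.8 -0.6] w 25.6
```

View pics/w1.png

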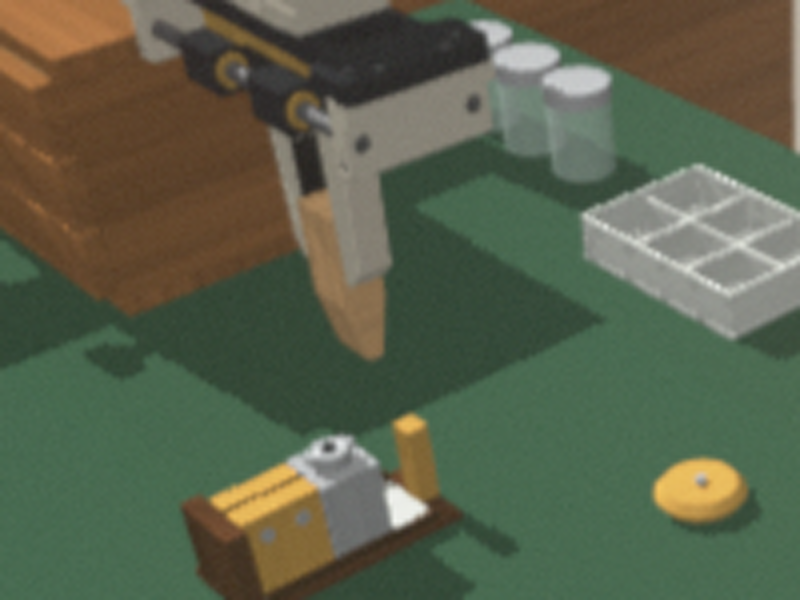

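```bash
python3 - <<'E'
from h import *
q=inw("case",39.5)
L(q,.112,v=.2); st("low")
r=L(q,.056,v=.05,sf=15); st(("press",r)); bot.hold(.1); st()
pic("side","w2",(120,60,320,210),4)
E
```

```text
low t 28.95 p [537.5 283.9 112.1] F [-0.2 -0.2  0. ] w 25.7
('press', True) t 29.82 p [537.4 285.   64.5] F [-0.8 -0.2  5. ] w 25.5
 t 29.93 p [537.4 285.   64.5] F [-0.4  0.6  4.7] w 25.7
```

View pics/w2.png

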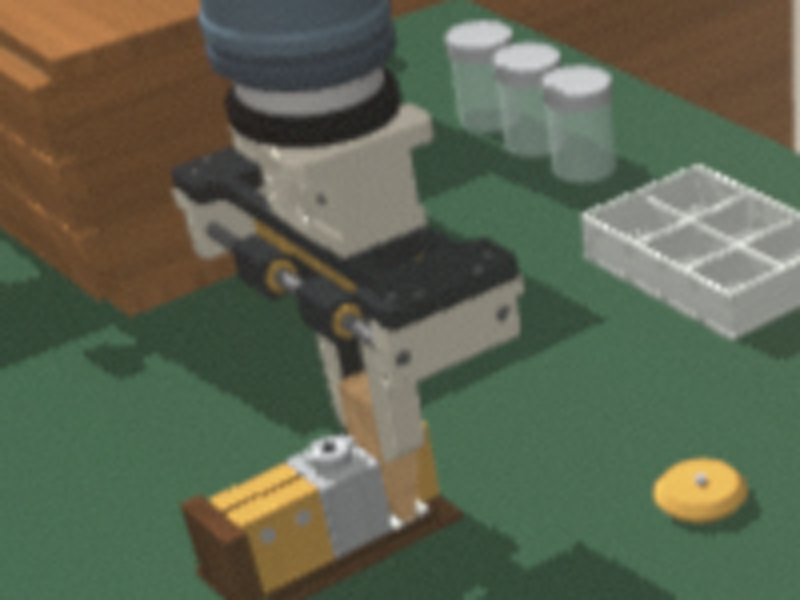

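```bash
python3 - <<'E'
from h import *
bot.set_gripper(.042); p=bot.read_ee_pos(); L(p[:2],.15,v=.25); st()
l=np.array([.6415,.0697])
J(l,.10,197.5); pic("side","w3",(120,100,280,220),5); pic("top","w3t",(120,200,240,330),5)
bot.set_gripper(.030); L(l,.0255,v=.15); st("down")
bot.set_gripper(.004,35); st("grip")
E
```

```text
t 30.98 p [536.8 284.9 150.8] F [-0.3 -0.4 -0.4] w 41.9
down t 33.17 p [642.   69.6  25.9] F [ 0.3 -0.1  0.2] w 30.1
grip t 33.62 p [642.3  69.7  26.6] F [-0.2  0.4  4. ] w 11.3
```

View pics/w3.png

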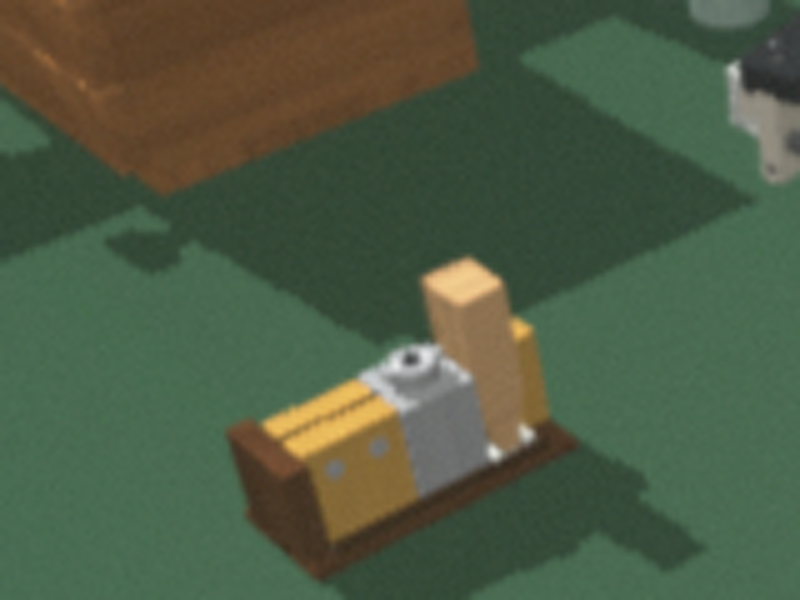

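View pics/w3t.png

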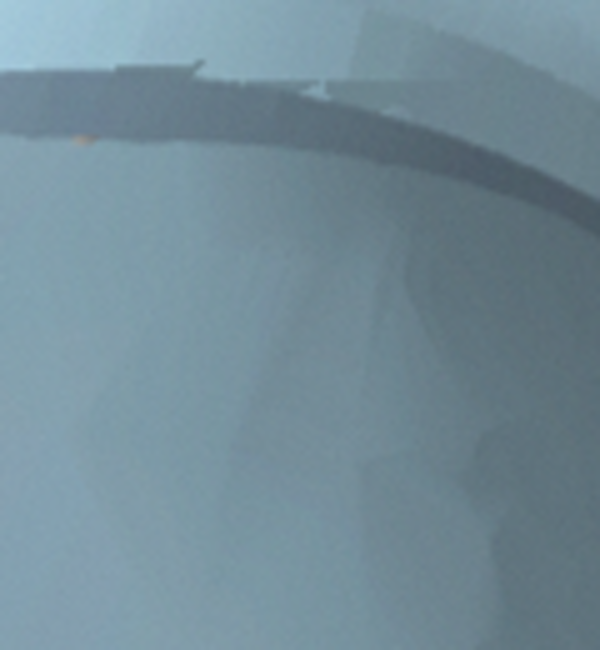

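The row is tight with the wedge down, and the leader is gripped. Next is the tray.

```bash
python3 - <<'E'
from h import *
l=np.array([.6415,.0697]); psi=180+deg("tray")
L(l,.125,v=.25); st("lift")
q=inw("tray",0,-34.5)
J(q,.10,psi); st("over")
pic("side","l1",(330,200,530,480),2)
L(q,.042,v=.2); r=L(q,.0255,v=.03,sf=4); st(("floor",r))
pic("side","l2",(330,300,530,480),4)
E
```

```text
lift t 34.17 p [640.8  69.8 124.1] F [ 0.3 -0.3 -1.3] w 11.2
over t 35.8 p [ 442.3 -327.8   99.9] F [ 0.9  0.4 -1.2] w 11.4
('floor', True) t 36.76 p [ 442.1 -328.9   29.1] F [-0.2 -1.1  0.8] w 11.5
```

View pics/l1.png

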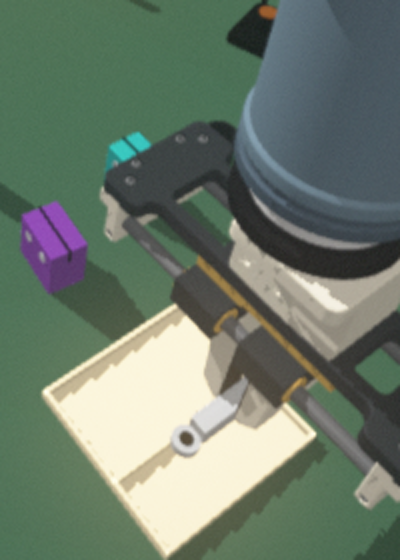

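View pics/l2.png

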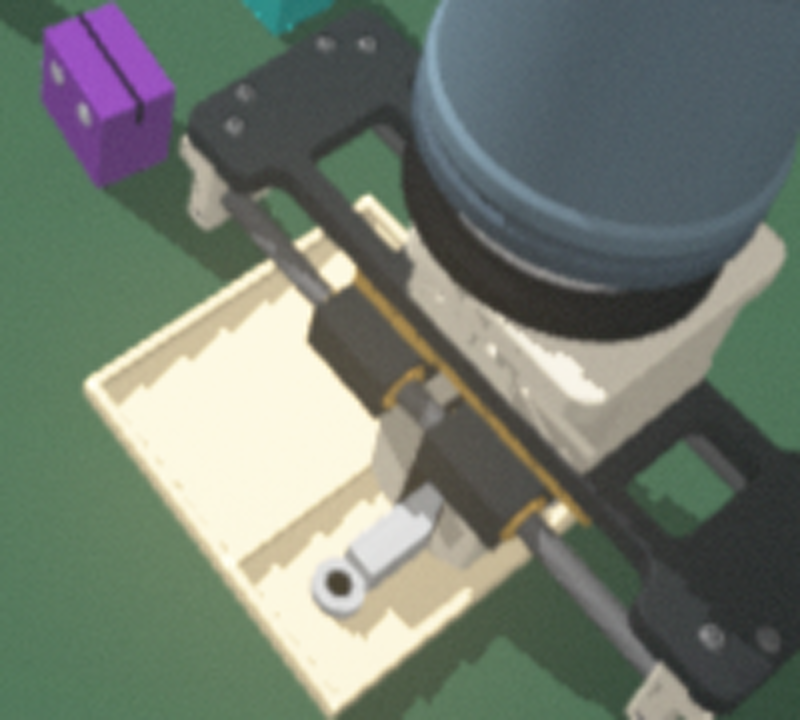

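```bash
python3 - <<'E'
from h import *
from fit import back
print("purple",back((336,277),pickle.load(open("pics/top0.pkl","rb")),.076))
bot.set_gripper(.022); p=bot.read_ee_pos(); L(p[:2],.10,v=.2); st()
w=np.array([.5605,.0718])
J(w,.10,190); pic("side","h0",(330,300,530,480),4)
bot.set_gripper(.036); L(w,.031,v=.15); st("down")
bot.set_gripper(.008,25); st("grip")
L(w,.125,v=.25)
q=inw("tray",0,23.5); J(q,.10,180+deg("tray")); st("over")
pic("side","h1",(330,200,530,480),2)
E
```

```text
purple [ 0.48573384 -0.0028613 ]
 t 37.76 p [ 441.4 -328.    99.8] F [-0.2  0.6  0. ] w 22.1
down t 40.45 p [560.9  71.8  31.3] F [0.  0.3 0. ] w 35.9
grip t 40.9 p [561.3  71.8  32. ] F [-0.3  0.5  5.2] w 17.2
over t 42.77 p [ 452.3 -270.4   99.7] F [-0.1 -0.9 -1.4] w 17.3
```

View pics/h0.png

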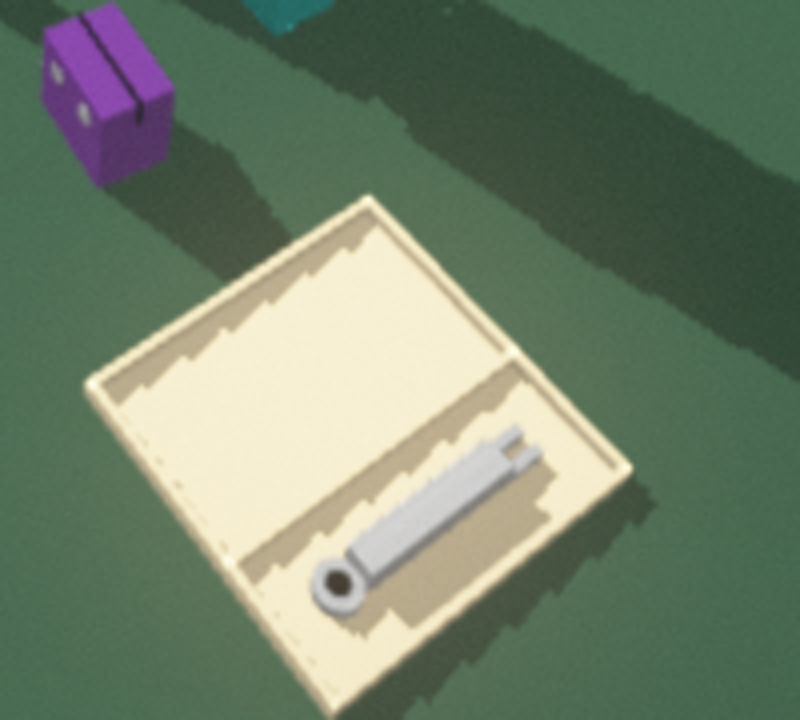

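View pics/h1.png

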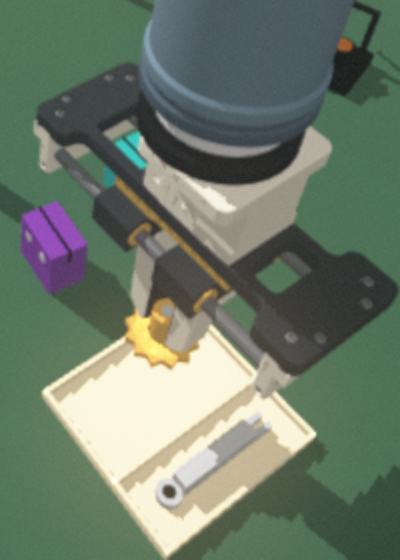

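```bash
python3 - <<'E'
from h import *
q=inw("tray",0,23.5)
L(q,.048,v=.2); r=L(q,.031,v=.03,sf=4); st(("floor",r))
bot.set_gripper(.030); p=bot.read_ee_pos(); L(p[:2],.12,v=.2)
J((.50,.10),.30,180); st()
s=pic("side","e1",(120,130,520,480),2)
bot.move_j([100,0,88,0,77,-11]); st()
s2=pic("top","e2",(120,150,620,400),1.6)
E
```

```text
('floor', True) t 43.73 p [ 452.3 -271.7   34. ] F [1.3 0.2 1.5] w 17.2
 t 46.32 p [499.9  99.1 299.1] F [0.5 0.  0.2] w 29.8
 t 49.2 p [-200.   500.6  375.1] F [ 0.1 -0.8 -0.4] w 29.9
```

View pics/e1.png

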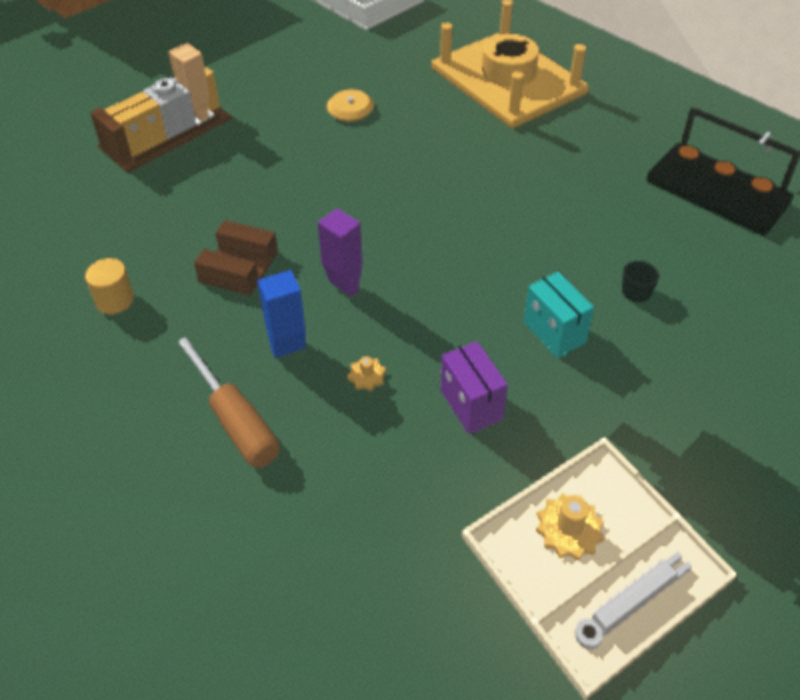

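View pics/e2.png

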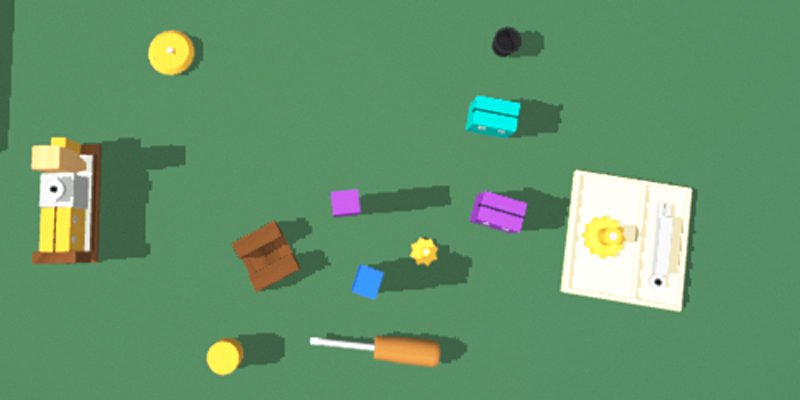

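```bash
python3 - <<'E'
from fit import *; from h import P,inw
for f,c in(("e1",(150,140,250,215)),("e2",(120,220,190,325))):
    s=pickle.load(open(f"pics/{f}.pkl","rb")); x0,y0,x1,y1=c; k=8 if f=="e1" else 6
    im=cv2.resize(s["frame"][y0:y1,x0:x1][:,:,::-1],None,fx=k,fy=k,interpolation=cv2.INTER_CUBIC)
    for cx,hx,hy,zt,col in((-29,22,15,48,(0,0,255)),(10,17,17,48,(255,0,0)),(39,11,13,80,(0,255,255))):
        pts=[[cx-hx,-hy],[cx+hx,-hy],[cx+hx,hy],[cx-hx,hy]]
        q=proj(np.array([[*inw("case",a,b),zt/1e3] for a,b in pts]),s)
        cv2.polylines(im,[np.round((q-[x0,y0]+.5)*k-.5).astype(np.int32)],True,col,1)
    cv2.imwrite(f"pics/{f}z.png",im)
E
```

```text
(no output)
```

View pics/e1z.png

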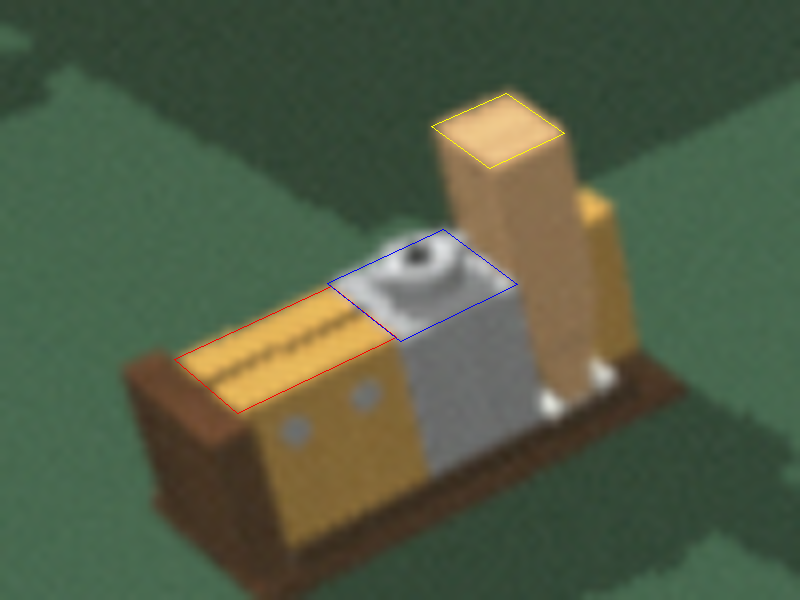

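View pics/e2z.png

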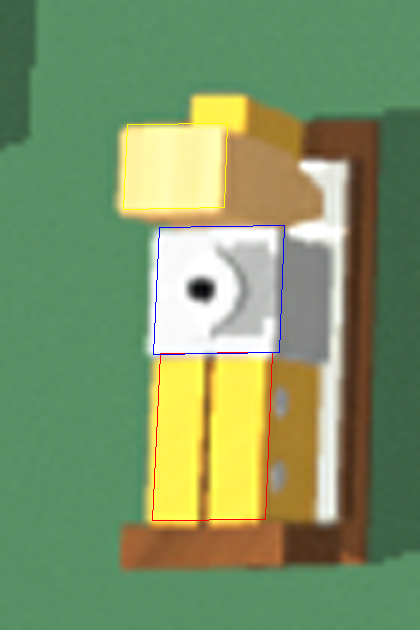

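Block, mount and wedge match their tight-row projections within about 1 px in both views, with the wedge top at 80 mm, so its foot is on the floor. The wheel stands hub up and the leader lies flat, each in its own compartment.

```bash
python3 -c "
from workcell import bot
print(bot.read_t()); bot.hand_in()"
```

```text
49.25
the job is handed in; nothing more can be done
```

Both kits are made up, and I handed the job in at 49.25 s with the arm clear of everything. No verdict was reported.

- **Case:** The brass block is slid against the wide wall, the steel mount is up against the block, and the beech wedge was pressed in last. Pressing stopped at the 15 N limit with the wedge's foot at floor height. In both final pictures the block, mount and wedge match the tight-row positions to about 1 px, with the wedge top at about 80 mm as it should be.
- **Tray:** The leader lies flat and lengthwise in the narrow compartment. The 12-point wheel is hub up in the wide compartment. The small wheel and the look-alikes show no sign of having moved.

**What went wrong:**
- **First grasp:** My first try at the block closed on air. A touch on the bench showed the fingertips about 37 mm higher than the stated tool geometry says. I lowered all later moves by that amount, and every grasp after that worked.
- **Unit slip:** One move was refused because I mixed up mm and m. Nothing moved.

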